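Sweep the offcuts into the scrap tray

TASK

Clear the work board: with the fingertips, sweep the three wooden offcuts (round slice, square block, oblong strip) along the board and over its open end into the empty metal scrap tray, not into the box of pegs at the other end. Only push them, never pick them up, and leave the little jar, the turned handle and the screwdriver where they are.

Things in the scene. Friction and masses are not known exactly. Their poses are not given: they have to be found in the camera images.
- board: Raised wooden work board fixed to the bench, 280 (its x) x 360 (its y) mm, flat top 70 mm above the bench. Origin: centre of its underside, on the bench. A rail 15 mm wide and 12 mm high runs along both edges that lie across its x (inner faces 125 mm from the centre); its two ends at y = +180 and -180 mm are open, without a rim. It stands anywhere from 480 to 580 mm ahead of the robot, turned up to 17 degrees.
- tray: Empty open grey metal scrap tray, fixed, 280 (x) x 140 (y) mm outside, 62 mm high, walls and floor 5 mm. Origin: centre of its underside. It stands against one end of the board, square to it (same axes as the board), its centre 250 mm from the board's centre along the board's y, at either the +y or the -y end; its rim lies 8 mm below the board's top, so that what is pushed over the end drops in.
- peg_box: Plywood box, fixed, with three compartments full of pegs, 280 x 140 mm and 62 mm high; against the other end of the board, in the same way as the tray. Origin: centre of its underside. Nothing belongs in it.
- slice: Offcut, loose: round slice of wood, diameter 40 mm, 22 mm high, lying flat on the board at the start, about 25 g. Origin: centre of its underside at the start.
- slice_center (a point): Centre of the round slice, 11 mm above its underside.
- block: Offcut, loose: square wooden block 36 x 36 mm, 24 mm high, lying flat on the board, any yaw, about 28 g. Origin: centre of its underside.
- block_center (a point): Centre of the square block, 12 mm above its underside.
- strip: Offcut, loose: oblong wooden piece 46 (its x) x 28 (its y) mm, 22 mm high, lying flat on the board, any yaw, about 25 g. Origin: centre of its underside.
- strip_center (a point): Centre of the oblong piece, 11 mm above its underside. The three offcuts lie one behind another along the middle of the board in any order, about 80 to 120 mm apart along its y and up to 35 mm to either side of its middle line.
- jar: Bystander: small amber glass jar, diameter 34 mm, 48 mm high, loose, standing on the board close to one rail (its centre 95 to 103 mm from the board's middle line). Origin: centre of its underside.
- handle: Bystander: short turned dark wooden file handle with a narrower brass ferrule on top, standing on end on the board close to the other rail (its centre 95 to 103 mm from the board's middle line), at most 32 mm in diameter, 52 mm high, loose. Origin: centre of its underside.
- screwdriver: Bystander: screwdriver with a blue handle, lying loose on the bench beyond the board's far edge, along that edge. Origin: on its axis.

How it is judged:
At the end, for the whole second after the job is handed in: All three offcuts lie at rest inside the scrap tray (centres inside its walls and below its rim height of 62 mm); jar and handle stand upright (within 0.2 rad) within 12 mm of where they were, and the screwdriver within 20 mm (x of slice_center in the frame of tray between -0.135 and 0.135 m and y of slice_center in the frame of tray between -0.065 and 0.065 m and height (world z) of each of slice_center, block_center, strip_center below 0.062 m and linear speed of each of slice, block, strip below 0.02 m/s and x of block_center in the frame of tray between -0.135 and 0.135 m and y of block_center in the frame of tray between -0.065 and 0.065 m and x of strip_center in the frame of tray between -0.135 and 0.135 m and y of strip_center in the frame of tray between -0.065 and 0.065 m and distance of each of jar, handle from where it was at the start of the episode below 0.012 m and angle between each of jar, handle's own z axis and vertical below 0.2 rad and distance of screwdriver from where it was at the start of the episode below 0.02 m); the robot touches nothing.
It fails at once if an offcut is lifted: held by the fingers clear of the board, more than 8 mm above where it lay, or raised by more than 30 mm in any way ((height (world z) of slice_center above 0.089 m and contact force between slice and board below 0.001 N and contact force between slice and the fingers above 0.2 N) or (height (world z) of block_center above 0.09 m and contact force between block and board below 0.001 N and contact force between block and the fingers above 0.2 N) or (height (world z) of strip_center above 0.089 m and contact force between strip and board below 0.001 N and contact force between strip and the fingers above 0.2 N) or height (world z) of any of slice_center, strip_center above 0.111 m or height (world z) of block_center above 0.112 m).
It fails at once if the jar or the handle is shifted by more than 12 mm or tipped (distance of any of jar, handle from where it was at the start of the episode above 0.012 m or angle between any of jar, handle's own z axis and vertical above 0.2 rad).
It fails at once if the screwdriver is shifted by more than 20 mm (distance of screwdriver from where it was at the start of the episode above 0.02 m).
It also fails if it takes over 69 s, if anything falls off the work surface, if the arm or the gripper's body presses on something with over 40 N, if the wrist force passes 120 N, or if a joint passes its speed limit or range.

ROBOT

A 6-joint arm with a two-finger parallel gripper is mounted at the origin on the work surface. World frame = base frame: x ahead of the robot, y to its left, z up, the work surface at z = 0. Lengths are in m, angles in rad, forces in N, time in s.
With the tool pointing down it reaches from about 0.35 to 0.85 m from the base axis. Payload 8.1 kg.
Tool frame: the origin (TCP) lies at the very end of the fingers, on their centre line; the grasp point (between the pads) lies 19 mm behind it (manip.hold_point_z is the distance from the TCP to the grasp point, in m); z points along the fingers, y is the direction in which the jaws open and shut (so a half turn about z gives the same grasp; the last joint's range is limited). The gripper opens to 93 mm and grips with 3 to 60 N. Pads are 15 mm wide; open, the fingers measure 128 mm over their backs; the gripper's body (75 mm by 188 mm) begins 65 mm behind the grasp point.
Start: joints at [-1.415, 0.13, 1.488, -0, 1.523, -0.085], TCP at [0.143, -0.583, 0.219] pointing down, gripper open.
Joint ranges: [-2.96, 2.96], [-0.89, 2.26], [0.02, 2.5], [-1.34, 4.48], [0, 2.73], [-2.66, 2.66]. Speed limits (rad/s): [2.39, 2.39, 2.79, 3.14, 3.14, 3.14].

INTERFACE

Orientations are given as a unit quaternion [x, y, z, w].
In Python, from plant import manip, read_camera gives the robot as it stands.
- The arm moves only by the shell command python3 -m jog 'ROWS' [FORCE]. ROWS is JSON, a list of rows, each an object with "angular": the turn, a rotation vector about the tool's x, y, z in degrees, a list of three; "linear": the shift along the tool's x, y, z in m, a list of three; "jaw": the opening, from -1 (shut) to 1 (fully open), so that 0 is half open. In form: [{"angular": [ax, ay, az], "linear": [x, y, z], "jaw": jaw}, ...]. A call has 1 to 8 rows; each row is the pose to reach, as a shift and turn from the pose commanded when the call began, along the tool's axes at that moment; what a row does not reach only later rows make up. A row lasts 1/12 s, in which the tool goes at most 41.7 mm and 7.16 degrees, less where a joint would pass 70% of its speed; a pose out of reach is approached as far as the arm can. A call with a gripper value outside its range is refused whole. The fingers move at their own pace and stop on an object; FORCE is the grip in N (left out, the last holds). Time passes only in rows, so rows that repeat a pose let the fingers close. It gives the time, the measured TCP pose, the force and the opening at its end, in the units of the state.
- manip.observe(): the state, without advancing time (a new reading comes with each control period).
- read_camera(name): name is "scene" or "top" or "wrist"; returns a dict with "image" (384x512x3 uint8, red, green, blue), "depth" (384x512 float32, m along the optical axis (not along the pixel's ray), 0 where there is no reading), "mtx" (3x3 intrinsics, pixels), "world_from_camera" (4x4, takes a point from camera to world coordinates). Camera axes: x right, y down, z forward; pixel columns grow to the right and rows downward; lengths in m; the calibration is good to about 2 mm. A picture is of the moment at which its call begins.
- manip.finish_job(): hands the job in, once; it reports no verdict.
The state is a dict: "time_s": time; "joint_pos": joint angles; "joint_velocities": joint speeds; "joint_efforts": joint torques, N m; "tcp_pos": TCP position; "eef_rot": TCP orientation; "ft_force": force on the tool from outside, world axes, zero at the start; "wrist_torque": the same for the moment, N m; "grip_width": finger opening in m.
Only numpy, scipy, OpenCV 4.12 (cv2) and the standard library are available. Lean on these libraries where they do the work, as an engineer would, in place of code of your own. Each camera call takes 0.05 s, during which the arm holds its last target.

## Working session

There is one attempt and no reset: what is moved stays moved. The work goes in short steps, Python scripts to look and compute and a shell command to move; the robot and the scene stay as the last step left them, time stands still between calls to the robot, and variables do not carry over. Pictures are saved under pics/ and viewed, and the job is handed in when it is done.

```bash
mkdir -p pics; ls; python3 - <<'E'
from plant import manip, read_camera
import cv2,numpy as np
s=manip.observe()
for k,v in s.items(): print(k,np.round(v,4))
for n in ["scene","top"]:
    c=read_camera(n); np.savez(f"{n}0.npz",**c)
    cv2.imwrite(f"pics/{n}0.png",c["image"][...,::-1]); print(n,c["mtx"],c["world_from_camera"].round(3))
E
```

```text
pics
time_s 0.0
joint_pos [-1.4154e+00  1.3110e-01  1.4893e+00 -1.0000e-04  1.5230e+00 -8.5400e-02]
joint_velocities [ 0.0013  0.0014  0.0004 -0.0018 -0.0006 -0.0005]
joint_efforts [ 2.80000e-03 -5.59843e+01 -4.91754e+01  7.70000e-02  3.53000e-02
 -2.00000e-04]
tcp_pos [ 0.143  -0.5821  0.2176]
eef_rot [ 9.928e-01  1.201e-01 -1.000e-04 -9.000e-04]
ft_force [-0.0785 -0.7707  0.5026]
wrist_torque [-0.0124  0.0188 -0.0117]
grip_width 0.0931
scene [[451.37717944   0.         259.94899553]
 [  0.         451.37717944 197.85133355]
 [  0.           0.           1.        ]] [[-0.652  0.54  -0.532  1.085]
 [ 0.758  0.468 -0.454  0.447]
 [ 0.004 -0.699 -0.715  0.737]
 [ 0.     0.     0.     1.   ]]
top [[350.83477408   0.         256.95223414]
 [  0.         350.83477408 197.69454419]
 [  0.           0.           1.        ]] [[ 0.022 -0.993  0.117  0.5  ]
 [-0.999 -0.025 -0.032  0.025]
 [ 0.034 -0.116 -0.993  0.79 ]
 [ 0.     0.     0.     1.   ]]
```

View pics/scene0.png

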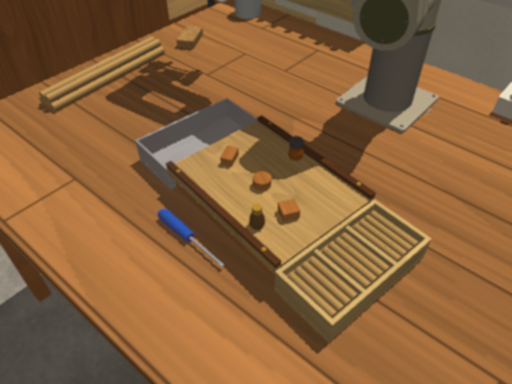

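View pics/top0.png

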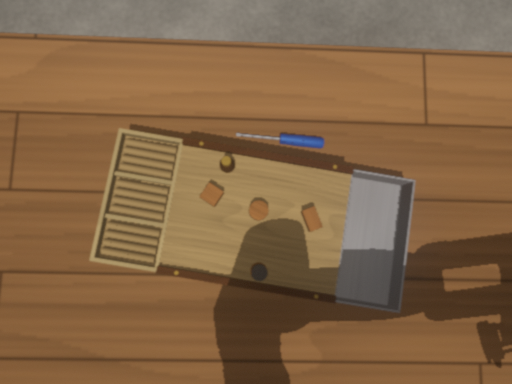

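The top picture shows the peg box on the left around (137,200), which is world +y, and the tray on the right around (377,240), which is world -y. The block is at (212,193), the slice at (259,210) and the strip at (312,217). The handle is at (227,162), the jar at (259,271) and the screwdriver along row 139. Next I measure these.

```bash
cat > h.py <<'E'
import numpy as np,cv2
def cloud(c):
    d=c["depth"];v,u=np.mgrid[:384,:512];K=c["mtx"]
    P=np.stack([(u-K[0,2])/K[0,0]*d,(v-K[1,2])/K[1,1]*d,d],-1)
    T=c["world_from_camera"];W=P@T[:3,:3].T+T[:3,3];W[d==0]=np.nan
    return W
def tools(): pass
E
python3 - <<'E'
from h import *
c=np.load("top0.npz");W=cloud(c);z=W[...,2]
print(np.nanmedian(z[60:110,100:400]), [ (u,v,W[v,u].round(3)) for u,v in [(180,220),(285,230),(330,260),(375,240)]])
roi=np.zeros_like(z,bool);roi[110:320,85:420]=1
# board top: plane pixels
m=roi&(abs(z-.07)<.004)
m=cv2.morphologyEx(m.astype(np.uint8),cv2.MORPH_OPEN,np.ones((3,3)))
n,l,st,ce=cv2.connectedComponentsWithStats(m)
i=1+np.argmax(st[1:,4]);p=W[l==i][:,:2].astype(np.float32)
print("board rect",cv2.minAreaRect(p),st[i])
# everything above .055
m2=(roi&(z>.05)).astype(np.uint8)
n,l,st,ce=cv2.connectedComponentsWithStats(m2);i=1+np.argmax(st[1:,4])
r=cv2.minAreaRect(W[l==i][:,:2].astype(np.float32));print("all rect",r,st[i]);print(cv2.boxPoints(r))
m3=(roi&(z>.085)&(z<.15)).astype(np.uint8)
n,l,st,ce=cv2.connectedComponentsWithStats(m3)
for i in range(1,n):
    if st[i,4]>15:
        q=W[l==i];top=np.nanpercentile(q[:,2],80);t=q[q[:,2]>top-.006]
        print(ce[i].round(),st[i,4],"z",top.round(3),"mean",t.mean(0).round(4),cv2.minAreaRect(t[:,:2].astype(np.float32)))
E
```

```text
-0.00015849545420487665 [(180, 220, array([0.535, 0.158, 0.069])), (285, 230, array([ 0.52 , -0.057,  0.069])), (330, 260, array([ 0.461, -0.15 ,  0.069])), (375, 240, array([ 0.504, -0.268,  0.004]))]
board rect ((0.5428183674812317, 0.001622706651687622), (0.3608051836490631, 0.2511880099773407), 81.6093521118164) [  159   145   192   150 19837]
all rect ((0.54262775182724, 0.002107977867126465), (0.6412178874015808, 0.28065967559814453), 81.58818817138672) [   89   128   326   185 27619]
[[ 0.35690665 -0.29452348]
 [ 0.63454705 -0.33558035]
 [ 0.72834885  0.29873943]
 [ 0.45070845  0.3397963 ]]
[226. 164.] 186 z 0.122 mean [0.6499 0.0665 0.1213] ((0.6502912640571594, 0.0661608874797821), (0.017335811629891396, 0.01748467981815338), 1.1900149583816528)
[211. 194.] 331 z 0.095 mean [0.5881 0.0953 0.0935] ((0.5881634950637817, 0.095285564661026), (0.03584134206175804, 0.035861071199178696), 58.921409606933594)
[258. 210.] 308 z 0.093 mean [5.586e-01 5.000e-04 9.160e-02] ((0.558906614780426, 0.0010662935674190521), (0.03839467838406563, 0.038061462342739105), 0.8488429188728333)
[311. 218.] 325 z 0.093 mean [ 0.5439 -0.1071  0.0916] ((0.544146716594696, -0.10776679217815399), (0.04607735946774483, 0.02856128290295601), 22.703548431396484)
[258. 271.] 251 z 0.118 mean [ 0.4385 -0.0024  0.1175] ((0.4385712444782257, -0.002460045740008354), (0.029848959296941757, 0.028372960165143013), 1.5594606399536133)
```

```bash
cat >> h.py <<'E'
C=np.array([.5428,.0016]);a=np.radians(-8.4)
EX=np.array([np.cos(a),np.sin(a)]);EY=np.array([-np.sin(a),np.cos(a)])
def b2w(x,y): return C+x*EX+y*EY
def where():
    from plant import manip
    from scipy.spatial.transform import Rotation as R
    s=manip.observe();M=R.from_quat(s["eef_rot"]).as_matrix();d=s["tcp_pos"][:2]-C
    print("t",s["time_s"],"board xyz",np.round([d@EX,d@EY,s["tcp_pos"][2]],4),"F",np.round(s["ft_force"],1),"w",s["grip_width"])
    return s,M
def go(*ps):
    from scipy.spatial.transform import Rotation as R
    s,M=where()
    G=np.array([[-EX[0],-EX[1],0]]);ty=np.r_[EX,0];tz=np.array([0,0,-1.]);G=np.stack([np.cross(ty,tz),ty,tz],1)
    print("ang",np.degrees(R.from_matrix(M.T@G).as_rotvec()).round(2))
    for x,y,z in ps: print((x,y,z),"lin",(M.T@(np.r_[b2w(x,y),z]-s["tcp_pos"])).round(4))
E
python3 -c "
from h import *
go((.017,-.052,.2),(.017,-.052,.077))"
python3 -m jog '[{"angular":[0,0,-7],"linear":[0.03,-0.024,0],"jaw":-0.57},{"angular":[0,0,-50],"linear":[0.26,-0.208,0],"jaw":-0.57},{"angular":[0,0,-50],"linear":[0.26,-0.208,0],"jaw":-0.57},{"angular":[0,0,-50],"linear":[0.26,-0.208,0],"jaw":-0.57},{"angular":[0,0,-50],"linear":[0.26,-0.208,0],"jaw":-0.57},{"angular":[0,0,-50],"linear":[0.26,-0.208,0],"jaw":-0.57},{"angular":[0,0,-50],"linear":[0.26,-0.208,0],"jaw":-0.57},{"angular":[0,0,-50],"linear":[0.26,-0.208,0],"jaw":-0.57}]'
python3 -c "
from h import *
go((.017,-.052,.2),(.017,-.052,.077))"
```

```text
t 0.1 board xyz [-0.3102 -0.6359  0.2177] F [-0.5  1.5 -0.5] w 0.09277027530248728
ang [-8.00e-02 -6.00e-02 -6.78e+01]
(0.017, -0.052, 0.2) lin [ 0.5236 -0.417   0.0184]
(0.017, -0.052, 0.077) lin [ 0.5235 -0.4168  0.1414]
time_s: 0.77
tcp_pos: [0.3448, -0.319, 0.2184]
eef_rot: [0.847, 0.532, 0.0, -0.0]
ft_force: [1.3, -0.7, 0.5]
grip_width: 0.0444
t 0.7667 board xyz [-0.149  -0.3461  0.2184] F [ 1.3 -0.7  0.5] w 0.04439805815626993
ang [-1.000e-02 -1.000e-02 -1.733e+01]
(0.017, -0.052, 0.2) lin [0.3302 0.0709 0.0184]
(0.017, -0.052, 0.077) lin [0.3302 0.0709 0.1414]
```

```bash

python3 -m jog '[{"angular":[0,0,-17.3],"linear":[0.33,0.071,0.02],"jaw":-0.57},{"angular":[0,0,-17.3],"linear":[0.33,0.071,0.02],"jaw":-0.57},{"angular":[0,0,-17.3],"linear":[0.33,0.071,0.02],"jaw":-0.57},{"angular":[0,0,-17.3],"linear":[0.33,0.071,0.02],"jaw":-0.57},{"angular":[0,0,-17.3],"linear":[0.33,0.071,0.02],"jaw":-0.57},{"angular":[0,0,-17.3],"linear":[0.33,0.071,0.02],"jaw":-0.57},{"angular":[0,0,-17.3],"linear":[0.33,0.071,0.02],"jaw":-0.57},{"angular":[0,0,-17.3],"linear":[0.33,0.071,0.02],"jaw":-0.57}]'
python3 - <<'E'
from h import *
from plant import read_camera
for n in ("wrist","scene"):
    cv2.imwrite(f"pics/{n}1.png",read_camera(n)["image"][...,::-1])
go((.017,-.052,.2),(.017,-.052,.077))
E
```

```text
time_s: 1.43
tcp_pos: [0.5514, -0.0579, 0.1984]
eef_rot: [0.76, 0.65, -0.0, -0.0]
ft_force: [0.3, -1.1, 0.6]
grip_width: 0.0199
t 1.5333 board xyz [ 0.0177 -0.0545  0.1973] F [-0.6 -0.4 -0.6] w 0.02006116902132792
ang [-0.1  -0.11 -0.2 ]
(0.017, -0.052, 0.2) lin [ 0.0025 -0.0007 -0.0027]
(0.017, -0.052, 0.077) lin [ 0.0022 -0.0005  0.1203]
```

View pics/wrist1.png

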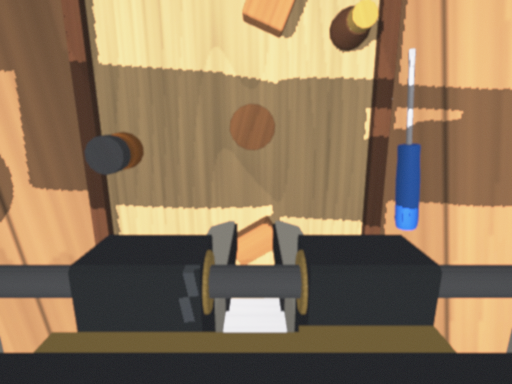

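View pics/scene1.png

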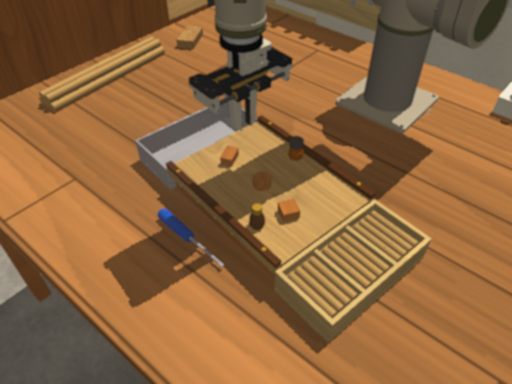

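The wrist view has the slice at (252,127), with the strip at (255,240) behind the fingertips. In the scene view the fingertips sit near (238,122), so I check that by projecting the TCP.

```bash
python3 - <<'E'
from h import *
for n in("scene","top"):
    c=np.load(n+"0.npz");T=np.linalg.inv(c["world_from_camera"])
    for p in ([.552,-.0565,.197],[.552,-.0523,.077],[.5441,-.1078,.092],[.5589,.001,.092]):
        q=c["mtx"]@(T@np.r_[p,1])[:3];print(n,p,(q[:2]/q[2]).round())
E
```

```text
scene [0.552, -0.0565, 0.197] [242. 124.]
scene [0.552, -0.0523, 0.077] [245. 170.]
scene [0.5441, -0.1078, 0.092] [228. 152.]
scene [0.5589, 0.001, 0.092] [261. 178.]
top [0.552, -0.0565, 0.197] [293. 209.]
top [0.552, -0.0523, 0.077] [283. 214.]
top [0.5441, -0.1078, 0.092] [312. 218.]
top [0.5589, 0.001, 0.092] [258. 209.]
```

The projection agrees with the picture, so I descend between the strip and the slice.

```bash

python3 -m jog '[{"angular":[0,0,0],"linear":[0,0,0.03],"jaw":-0.57},{"angular":[0,0,0],"linear":[0,0,0.06],"jaw":-0.57},{"angular":[0,0,0],"linear":[0,0,0.09],"jaw":-0.57},{"angular":[0,0,0],"linear":[0,0,0.11],"jaw":-0.57},{"angular":[0,0,0],"linear":[0,0,0.119],"jaw":-0.57},{"angular":[0,0,0],"linear":[0,0,0.119],"jaw":-0.57}]'
python3 -c "
from h import *
go((.017,-.205,.077))"
```

```text
time_s: 2.03
tcp_pos: [0.5482, -0.06, 0.077]
eef_rot: [0.76, 0.65, -0.002, -0.002]
ft_force: [-0.2, -0.4, 0.7]
grip_width: 0.0199
t 2.0333 board xyz [ 0.0143 -0.0602  0.077 ] F [-0.2 -0.4  0.7] w 0.01993271419928639
ang [-0.31 -0.01 -0.53]
(0.017, -0.205, 0.077) lin [-0.1448  0.004  -0.    ]
```

```bash

python3 -m jog '[{"angular":[0,0,0],"linear":[-0.012,0,0],"jaw":-0.57},{"angular":[0,0,0],"linear":[-0.024,0.001,0],"jaw":-0.57},{"angular":[0,0,0],"linear":[-0.036,0.002,0],"jaw":-0.57},{"angular":[0,0,0],"linear":[-0.048,0.003,0],"jaw":-0.57},{"angular":[0,0,0],"linear":[-0.060,0.003,0],"jaw":-0.57},{"angular":[0,0,0],"linear":[-0.072,0.003,0],"jaw":-0.57},{"angular":[0,0,0],"linear":[-0.084,0.003,0],"jaw":-0.57},{"angular":[0,0,0],"linear":[-0.09,0.003,0],"jaw":-0.57}]'
python3 - <<'E'
from h import *
from plant import read_camera
cv2.imwrite("pics/scene2.png",read_camera("scene")["image"][60:260,80:400,::-1].repeat(2,0).repeat(2,1))
go((.017,-.205,.077))
E
```

```text
time_s: 2.7
tcp_pos: [0.5394, -0.1514, 0.0801]
eef_rot: [0.76, 0.65, -0.0, 0.0]
ft_force: [-0.1, 0.6, 1.2]
grip_width: 0.0199
t 2.75 board xyz [ 0.0189 -0.1522  0.08  ] F [-0.4 -0.2 -0.3] w 0.01989477212571096
ang [ 0.    0.04 -0.6 ]
(0.017, -0.205, 0.077) lin [-0.0528 -0.0014  0.003 ]
```

View pics/scene2.png

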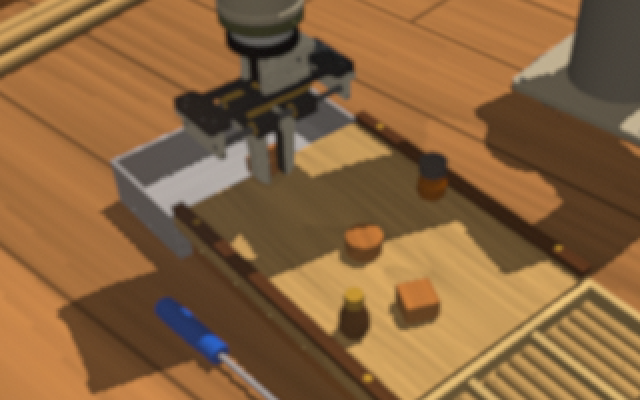

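The strip, near (265,160) in the crop, is moving ahead of the fingers at the board's end. I push it over and then retract upward.

```bash

python3 -m jog '[{"angular":[0,0,0],"linear":[-0.012,0,0.001],"jaw":-0.57},{"angular":[0,0,0],"linear":[-0.024,0,0.001],"jaw":-0.57},{"angular":[0,0,0],"linear":[-0.036,0,0.001],"jaw":-0.57},{"angular":[0,0,0],"linear":[-0.048,0,0.001],"jaw":-0.57},{"angular":[0,0,0],"linear":[-0.058,0,0.001],"jaw":-0.57},{"angular":[0,0,0],"linear":[-0.058,0,0.001],"jaw":-0.57},{"angular":[0,0,0],"linear":[-0.05,0,-0.03],"jaw":-0.57},{"angular":[0,0,0],"linear":[-0.04,0,-0.06],"jaw":-0.57}]'
python3 - <<'E'
from h import *
from plant import read_camera
cv2.imwrite("pics/scene3.png",read_camera("scene")["image"][60:260,80:400,::-1].repeat(2,0).repeat(2,1))
go((.0155,.045,.14),(.0155,.045,.078))
E
```

```text
time_s: 3.42
tcp_pos: [0.5315, -0.1886, 0.1382]
eef_rot: [0.76, 0.649, -0.001, -0.003]
ft_force: [1.5, -0.5, 0.2]
grip_width: 0.0198
t 3.4667 board xyz [ 0.0211 -0.1889  0.147 ] F [ 3.8 -0.1  4.9] w 0.01973984205408326
ang [ 0.34  0.03 -0.52]
(0.0155, 0.045, 0.14) lin [ 0.2338 -0.0078  0.0068]
(0.0155, 0.045, 0.078) lin [ 0.2338 -0.0082  0.0688]
```

View pics/scene3.png

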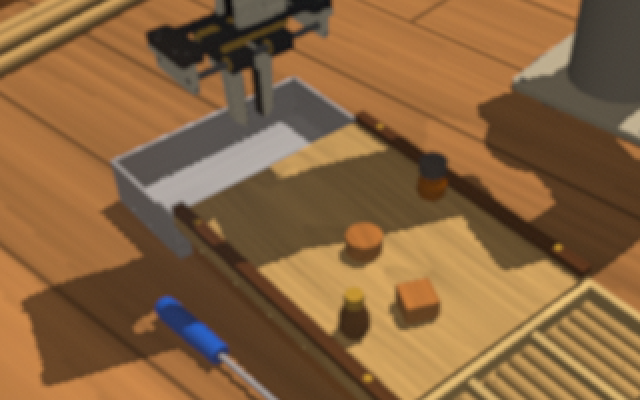

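The strip is off the board, hidden from this camera. I move on to behind the slice.

```bash

python3 -m jog '[{"angular":[0,0,-0.5],"linear":[0.035,-0.001,0],"jaw":-0.57},{"angular":[0,0,-0.5],"linear":[0.07,-0.003,0],"jaw":-0.57},{"angular":[0,0,-0.5],"linear":[0.105,-0.005,0],"jaw":-0.57},{"angular":[0,0,-0.5],"linear":[0.14,-0.006,0],"jaw":-0.57},{"angular":[0,0,-0.5],"linear":[0.175,-0.008,0],"jaw":-0.57},{"angular":[0,0,-0.5],"linear":[0.21,-0.008,0],"jaw":-0.57},{"angular":[0,0,-0.5],"linear":[0.234,-0.008,0],"jaw":-0.57},{"angular":[0,0,-0.5],"linear":[0.234,-0.008,0],"jaw":-0.57}]'
python3 - <<'E'
from h import *
from plant import read_camera
c=read_camera("top");cv2.imwrite("pics/top4.png",c["image"][100:330,80:430,::-1].repeat(2,0).repeat(2,1))
go((.0155,.045,.14),(.0155,.045,.078))
E
```

```text
time_s: 4.13
tcp_pos: [0.5621, 0.0482, 0.14]
eef_rot: [0.756, 0.655, 0.001, -0.001]
ft_force: [0.4, -0.3, -0.1]
grip_width: 0.02
t 4.1833 board xyz [0.0125 0.0467 0.1399] F [-0.5 -0.3 -0.1] w 0.01972989137430657
ang [ 0.01 -0.03  0.22]
(0.0155, 0.045, 0.14) lin [-0.0017  0.003  -0.0001]
(0.0155, 0.045, 0.078) lin [-0.0017  0.003   0.0619]
```

View pics/top4.png

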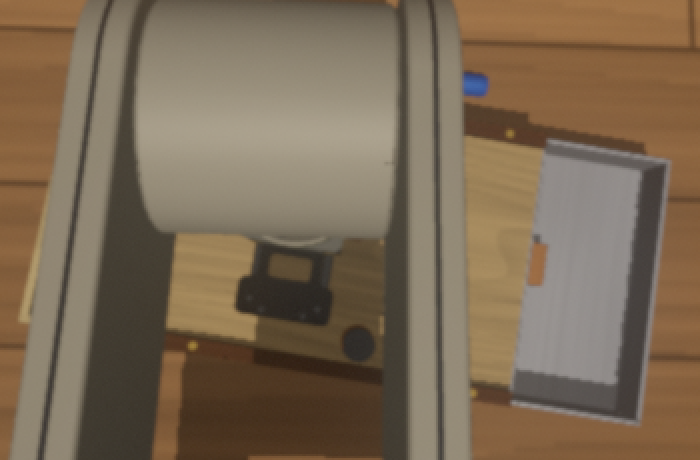

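The strip shows at crop (537,265), right at the tray's board-side wall, so I check its height.

```bash
python3 - <<'E'
from h import *
from plant import read_camera
c=read_camera("top");W=cloud(c)
im=c["image"].astype(int)
for v in range(218,246,4):
    print(v,[(u,*np.round([ (W[v,u,:2]-C)@EX,(W[v,u,:2]-C)@EY,W[v,u,2]],3), im[v,u,0]-im[v,u,2]) for u in range(342,358,3)])
E
```

```text
218 [(342, np.float64(0.03), np.float64(-0.174), np.float64(0.07), np.int64(68)), (345, np.float64(0.032), np.float64(-0.183), np.float64(0.061), np.int64(39)), (348, np.float64(0.039), np.float64(-0.204), np.float64(0.006), np.int64(9)), (351, np.float64(0.04), np.float64(-0.211), np.float64(0.006), np.int64(8)), (354, np.float64(0.041), np.float64(-0.218), np.float64(0.006), np.int64(8)), (357, np.float64(0.043), np.float64(-0.225), np.float64(0.004), np.int64(7))]
222 [(342, np.float64(0.022), np.float64(-0.176), np.float64(0.069), np.int64(67)), (345, np.float64(0.024), np.float64(-0.183), np.float64(0.064), np.int64(36)), (348, np.float64(0.028), np.float64(-0.198), np.float64(0.033), np.int64(76)), (351, np.float64(0.029), np.float64(-0.205), np.float64(0.033), np.int64(54)), (354, np.float64(0.033), np.float64(-0.22), np.float64(0.004), np.int64(15)), (357, np.float64(0.034), np.float64(-0.226), np.float64(0.005), np.int64(7))]
226 [(342, np.float64(0.014), np.float64(-0.176), np.float64(0.07), np.int64(66)), (345, np.float64(0.018), np.float64(-0.193), np.float64(0.032), np.i
[... 1540 characters left out ...]
004), np.float64(-0.218), np.float64(0.003), np.int64(51)), (354, np.float64(-0.003), np.float64(-0.225), np.float64(0.003), np.int64(8)), (357, np.float64(-0.002), np.float64(-0.231), np.float64(0.006), np.int64(7))]
242 [(342, np.float64(-0.018), np.float64(-0.183), np.float64(0.064), np.int64(31)), (345, np.float64(-0.015), np.float64(-0.203), np.float64(0.014), np.int64(41)), (348, np.float64(-0.015), np.float64(-0.204), np.float64(0.032), np.int64(54)), (351, np.float64(-0.013), np.float64(-0.218), np.float64(0.008), np.int64(24)), (354, np.float64(-0.012), np.float64(-0.225), np.float64(0.006), np.int64(7)), (357, np.float64(-0.011), np.float64(-0.232), np.float64(0.006), np.int64(7))]
```

The strip lies on the tray floor, top at 33 mm and centre near board y = -0.20, which is inside the tray. I'll steer the slice to board x of about -0.05 so it doesn't land on the strip.

```bash

python3 -m jog '[{"angular":[0,0,0],"linear":[0,0.002,0.02],"jaw":-0.57},{"angular":[0,0,0],"linear":[0,0.003,0.04],"jaw":-0.57},{"angular":[0,0,0],"linear":[0,0.003,0.055],"jaw":-0.57},{"angular":[0,0,0],"linear":[0,0.003,0.061],"jaw":-0.57},{"angular":[0,0,0],"linear":[0,0.003,0.061],"jaw":-0.57}]'
python3 -c "
from h import *
go((.0155,.0,.078),(-.05,-.205,.078))"
```

```text
time_s: 4.65
tcp_pos: [0.5633, 0.0419, 0.0769]
eef_rot: [0.757, 0.653, -0.001, -0.001]
ft_force: [-0.7, -0.0, 0.8]
grip_width: 0.0202
t 4.65 board xyz [0.0144 0.0428 0.0769] F [-0.7 -0.   0.8] w 0.020154238436050815
ang [-0.2   0.04 -0.08]
(0.0155, 0.0, 0.078) lin [-0.0428  0.0012 -0.001 ]
(-0.05, -0.205, 0.078) lin [-0.2479 -0.064  -0.0007]
```

```bash

python3 -m jog '[{"angular":[0,0,0],"linear":[-0.014,0.001,0],"jaw":-0.57},{"angular":[0,0,0],"linear":[-0.028,0.001,0],"jaw":-0.57},{"angular":[0,0,0],"linear":[-0.042,0,0],"jaw":-0.57},{"angular":[0,0,0],"linear":[-0.056,-0.003,0],"jaw":-0.57},{"angular":[0,0,0],"linear":[-0.070,-0.007,0],"jaw":-0.57},{"angular":[0,0,0],"linear":[-0.084,-0.012,0],"jaw":-0.57},{"angular":[0,0,0],"linear":[-0.098,-0.017,0],"jaw":-0.57},{"angular":[0,0,0],"linear":[-0.112,-0.022,0],"jaw":-0.57}]'
python3 - <<'E'
from h import *
from plant import read_camera
cv2.imwrite("pics/scene5.png",read_camera("scene")["image"][60:260,80:400,::-1].repeat(2,0).repeat(2,1))
go((-.05,-.205,.077))
E
```

```text
time_s: 5.32
tcp_pos: [0.5267, -0.0668, 0.0801]
eef_rot: [0.757, 0.653, 0.001, 0.001]
ft_force: [0.5, 0.7, 0.1]
grip_width: 0.0201
t 5.3667 board xyz [-0.0067 -0.0721  0.08  ] F [ 0.4 -1.8 -0.5] w 0.020207959931268844
ang [ 0.06  0.1  -0.1 ]
(-0.05, -0.205, 0.077) lin [-0.133  -0.0431  0.0031]
```

View pics/scene5.png

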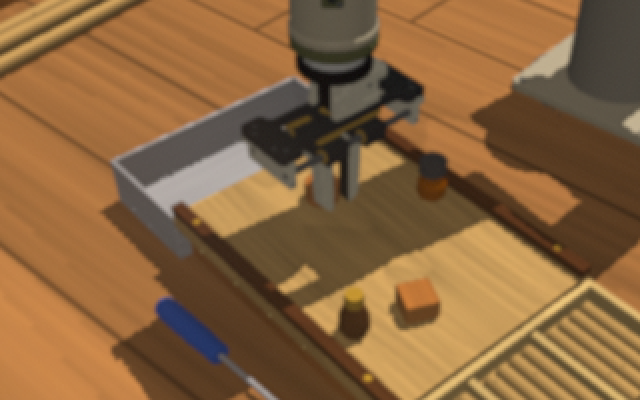

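The slice, just visible at (315,190), is ahead of the fingers. I keep pushing.

```bash

python3 -m jog '[{"angular":[0,0,0],"linear":[-0.014,-0.006,0.001],"jaw":-0.57},{"angular":[0,0,0],"linear":[-0.028,-0.012,0.002],"jaw":-0.57},{"angular":[0,0,0],"linear":[-0.042,-0.018,0.002],"jaw":-0.57},{"angular":[0,0,0],"linear":[-0.056,-0.024,0.002],"jaw":-0.57},{"angular":[0,0,0],"linear":[-0.070,-0.030,0.002],"jaw":-0.57},{"angular":[0,0,0],"linear":[-0.084,-0.036,0.002],"jaw":-0.57},{"angular":[0,0,0],"linear":[-0.098,-0.040,0.002],"jaw":-0.57},{"angular":[0,0,0],"linear":[-0.112,-0.043,0.002],"jaw":-0.57}]'
python3 -m jog '[{"angular":[0,0,0],"linear":[-0.012,0,0],"jaw":-0.57},{"angular":[0,0,0],"linear":[-0.024,0,0],"jaw":-0.57},{"angular":[0,0,0],"linear":[-0.024,0,0],"jaw":-0.57},{"angular":[0,0,0],"linear":[-0.016,0,-0.03],"jaw":-0.57},{"angular":[0,0,0],"linear":[-0.008,0,-0.06],"jaw":-0.57},{"angular":[0,0,0],"linear":[-0.008,0,-0.06],"jaw":-0.57}]'
python3 - <<'E'
from h import *
from plant import read_camera
cv2.imwrite("pics/scene6.png",read_camera("scene")["image"][60:260,80:400,::-1].repeat(2,0).repeat(2,1))
go((.031,.145,.145),(.031,.145,.078))
E
```

```text
time_s: 6.03
tcp_pos: [0.4674, -0.1708, 0.0779]
eef_rot: [0.757, 0.653, 0.0, 0.001]
ft_force: [0.4, -0.1, -0.8]
grip_width: 0.0198
time_s: 6.53
tcp_pos: [0.4701, -0.1774, 0.1432]
eef_rot: [0.757, 0.653, 0.002, 0.004]
ft_force: [1.7, -0.2, 1.2]
grip_width: 0.0197
t 6.5833 board xyz [-0.0465 -0.1879  0.1409] F [-0.3  0.1  0.2] w 0.019956672128343147
ang [0.39 0.1  0.04]
(0.031, 0.145, 0.145) lin [ 0.3328  0.0777 -0.0042]
(0.031, 0.145, 0.078) lin [0.3329 0.0772 0.0628]
```

View pics/scene6.png

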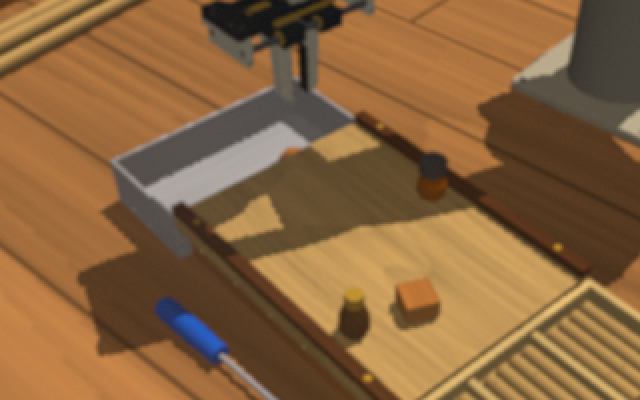

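The slice has dropped into the tray at (293,153). Now to behind the block.

```bash

python3 -m jog '[{"angular":[0,0,0],"linear":[0.04,0.009,0],"jaw":-0.57},{"angular":[0,0,0],"linear":[0.08,0.019,0],"jaw":-0.57},{"angular":[0,0,0],"linear":[0.12,0.028,0],"jaw":-0.57},{"angular":[0,0,0],"linear":[0.16,0.037,0],"jaw":-0.57},{"angular":[0,0,0],"linear":[0.2,0.047,0],"jaw":-0.57},{"angular":[0,0,0],"linear":[0.24,0.056,0],"jaw":-0.57},{"angular":[0,0,0],"linear":[0.28,0.065,0],"jaw":-0.57},{"angular":[0,0,0],"linear":[0.31,0.073,0],"jaw":-0.57}]'
python3 -m jog '[{"angular":[0,0,0],"linear":[0.012,0.002,0],"jaw":-0.57},{"angular":[0,0,0],"linear":[0.023,0.005,0],"jaw":-0.57},{"angular":[0,0,0],"linear":[0.023,0.005,0],"jaw":-0.57},{"angular":[0,0,0],"linear":[0.023,0.005,0],"jaw":-0.57}]'
python3 - <<'E'
from h import *
from plant import read_camera
cv2.imwrite("pics/scene7.png",read_camera("scene")["image"][60:260,80:400,::-1].repeat(2,0).repeat(2,1))
go((.031,.145,.145),(.031,.145,.078))
E
```

```text
time_s: 7.25
tcp_pos: [0.5842, 0.1225, 0.1359]
eef_rot: [0.757, 0.654, -0.0, -0.001]
ft_force: [0.6, -0.8, 0.5]
grip_width: 0.0202
time_s: 7.58
tcp_pos: [0.592, 0.1404, 0.1362]
eef_rot: [0.757, 0.653, -0.001, -0.0]
ft_force: [0.2, -0.6, -0.1]
grip_width: 0.02
t 7.6333 board xyz [0.0285 0.144  0.1365] F [ 0.2  0.1 -0.1] w 0.020101033699464275
ang [-0.04  0.04 -0.04]
(0.031, 0.145, 0.145) lin [ 0.001   0.0025 -0.0085]
(0.031, 0.145, 0.078) lin [0.0011 0.0025 0.0585]
```

View pics/scene7.png

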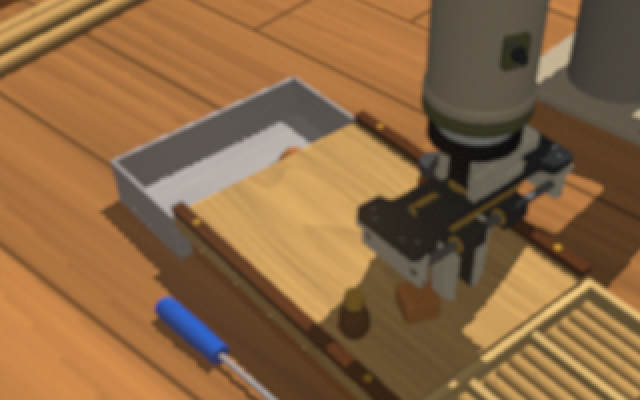

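```bash

python3 -m jog '[{"angular":[0,0,0],"linear":[0.001,0.002,0.02],"jaw":-0.57},{"angular":[0,0,0],"linear":[0.001,0.002,0.04],"jaw":-0.57},{"angular":[0,0,0],"linear":[0.001,0.002,0.052],"jaw":-0.57},{"angular":[0,0,0],"linear":[0.001,0.002,0.058],"jaw":-0.57},{"angular":[0,0,0],"linear":[0.001,0.002,0.058],"jaw":-0.57}]'
python3 -c "
from h import *
go((.031,.04,.078),(.072,-.205,.078))"
```

```text
time_s: 8.05
tcp_pos: [0.5931, 0.1406, 0.0771]
eef_rot: [0.757, 0.653, -0.001, -0.001]
ft_force: [-0.1, 1.4, -0.1]
grip_width: 0.0197
t 8.05 board xyz [0.0294 0.1448 0.0771] F [-0.1  1.4 -0.1] w 0.01973830447318088
ang [-0.19  0.06 -0.08]
(0.031, 0.04, 0.078) lin [-0.1048  0.0017 -0.0008]
(0.072, -0.205, 0.078) lin [-0.3498  0.043  -0.0007]
```

```bash

python3 -m jog '[{"angular":[0,0,0],"linear":[-0.012,0,0],"jaw":-0.57},{"angular":[0,0,0],"linear":[-0.025,0,0],"jaw":-0.57},{"angular":[0,0,0],"linear":[-0.038,0,0],"jaw":-0.57},{"angular":[0,0,0],"linear":[-0.051,0,0],"jaw":-0.57},{"angular":[0,0,0],"linear":[-0.064,0,0],"jaw":-0.57},{"angular":[0,0,0],"linear":[-0.077,0,0],"jaw":-0.57},{"angular":[0,0,0],"linear":[-0.09,0,0],"jaw":-0.57},{"angular":[0,0,0],"linear":[-0.103,0,0],"jaw":-0.57}]'
python3 - <<'E'
from h import *
from plant import read_camera
cv2.imwrite("pics/scene8.png",read_camera("scene")["image"][60:260,80:400,::-1].repeat(2,0).repeat(2,1))
go((.072,-.205,.078))
E
```

```text
time_s: 8.72
tcp_pos: [0.5793, 0.0384, 0.0791]
eef_rot: [0.757, 0.653, 0.0, 0.0]
ft_force: [0.2, 0.7, 0.1]
grip_width: 0.0198
t 8.7667 board xyz [0.0308 0.0397 0.079 ] F [ 1.2 -1.4 -0.6] w 0.01967679411005576
ang [-0.    0.07 -0.07]
(0.072, -0.205, 0.078) lin [-0.2446  0.0415  0.0013]
```

View pics/scene8.png

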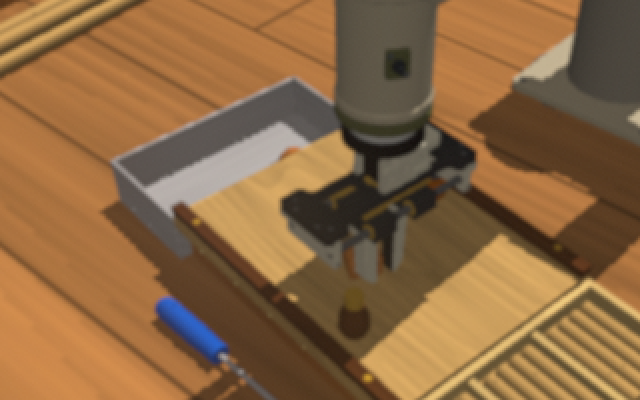

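The block, between the fingers near (362,258), is being carried and has cleared the handle. I veer gently towards +x, away from the strip.

```bash

python3 -m jog '[{"angular":[0,0,0],"linear":[-0.013,0.003,0],"jaw":-0.57},{"angular":[0,0,0],"linear":[-0.026,0.006,0.001],"jaw":-0.57},{"angular":[0,0,0],"linear":[-0.039,0.009,0.001],"jaw":-0.57},{"angular":[0,0,0],"linear":[-0.052,0.012,0.001],"jaw":-0.57},{"angular":[0,0,0],"linear":[-0.065,0.015,0.001],"jaw":-0.57},{"angular":[0,0,0],"linear":[-0.078,0.018,0.001],"jaw":-0.57},{"angular":[0,0,0],"linear":[-0.091,0.021,0.001],"jaw":-0.57},{"angular":[0,0,0],"linear":[-0.104,0.024,0.001],"jaw":-0.57}]'
python3 - <<'E'
from h import *
from plant import read_camera
cv2.imwrite("pics/scene9.png",read_camera("scene")["image"][60:260,80:400,::-1].repeat(2,0).repeat(2,1))
go((.072,-.205,.078))
E
```

```text
time_s: 9.43
tcp_pos: [0.5881, -0.068, 0.0779]
eef_rot: [0.757, 0.653, -0.0, -0.0]
ft_force: [0.3, -0.7, -0.7]
grip_width: 0.0197
t 9.4833 board xyz [ 0.0555 -0.0644  0.078 ] F [ 0.1 -1.8 -0.4] w 0.019563325910103003
ang [ 0.02  0.08 -0.07]
(0.072, -0.205, 0.078) lin [-0.1406  0.0167  0.0002]
```

View pics/scene9.png

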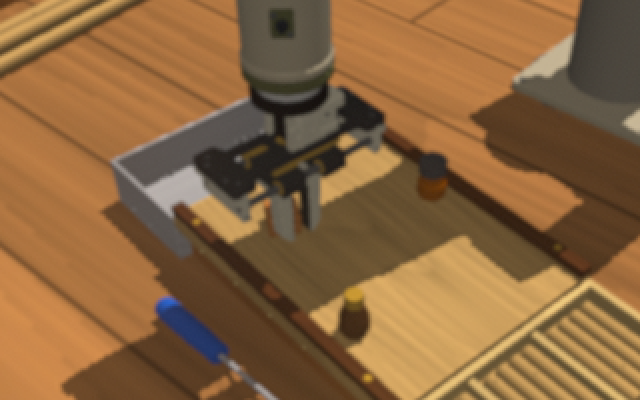

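```bash

python3 -m jog '[{"angular":[0,0,0],"linear":[-0.013,0.002,0],"jaw":-0.57},{"angular":[0,0,0],"linear":[-0.026,0.005,0],"jaw":-0.57},{"angular":[0,0,0],"linear":[-0.039,0.008,0],"jaw":-0.57},{"angular":[0,0,0],"linear":[-0.052,0.011,0],"jaw":-0.57},{"angular":[0,0,0],"linear":[-0.065,0.013,0],"jaw":-0.57},{"angular":[0,0,0],"linear":[-0.078,0.015,0],"jaw":-0.57},{"angular":[0,0,0],"linear":[-0.091,0.016,0],"jaw":-0.57},{"angular":[0,0,0],"linear":[-0.104,0.016,0],"jaw":-0.57}]'
python3 -m jog '[{"angular":[0,0,0],"linear":[-0.012,0,0],"jaw":-0.57},{"angular":[0,0,0],"linear":[-0.024,0,0],"jaw":-0.57},{"angular":[0,0,0],"linear":[-0.036,0,0],"jaw":-0.57},{"angular":[0,0,0],"linear":[-0.036,0,0],"jaw":-0.57},{"angular":[0,0,0],"linear":[-0.028,0,-0.03],"jaw":-0.57},{"angular":[0,0,0],"linear":[-0.02,0,-0.06],"jaw":-0.57},{"angular":[0,0,0],"linear":[-0.02,0,-0.1],"jaw":-0.57},{"angular":[0,0,0],"linear":[-0.02,0,-0.13],"jaw":-0.57}]'
python3 - <<'E'
from h import *
go((-.25,-.35,.21))
E
```

```text
time_s: 10.15
tcp_pos: [0.5887, -0.1731, 0.0779]
eef_rot: [0.757, 0.653, 0.0, 0.0]
ft_force: [0.4, 0.2, 0.3]
grip_width: 0.0198
time_s: 10.82
tcp_pos: [0.586, -0.1908, 0.2106]
eef_rot: [0.757, 0.654, 0.0, 0.0]
ft_force: [0.0, -1.5, 0.6]
grip_width: 0.0202
t 10.8167 board xyz [ 0.0709 -0.184   0.2106] F [ 0.  -1.5  0.6] w 0.020183793616157974
ang [ 0.06 -0.    0.05]
(-0.25, -0.35, 0.21) lin [-1.658e-01 -3.210e-01  2.000e-04]
```

```bash

python3 -m jog '[{"angular":[0,0,0],"linear":[-0.04,-0.03,0],"jaw":-0.57},{"angular":[0,0,0],"linear":[-0.08,-0.06,0],"jaw":-0.57},{"angular":[0,0,0],"linear":[-0.12,-0.09,0],"jaw":-0.57},{"angular":[0,0,0],"linear":[-0.16,-0.12,0],"jaw":-0.57},{"angular":[0,0,0],"linear":[-0.2,-0.15,0],"jaw":-0.57},{"angular":[0,0,0],"linear":[-0.23,-0.18,0],"jaw":-0.57},{"angular":[0,0,0],"linear":[-0.25,-0.2,0],"jaw":-0.57},{"angular":[0,0,0],"linear":[-0.25,-0.2,0],"jaw":-0.57}]'
python3 - <<'E'
from h import *
from plant import read_camera
where()
c=read_camera("top");np.savez("top9.npz",**c);cv2.imwrite("pics/top9.png",c["image"][100:330,80:430,::-1].repeat(2,0).repeat(2,1))
W=cloud(c);im=c["image"].astype(int);b=np.stack([(W[...,:2]-C)@EX,(W[...,:2]-C)@EY,W[...,2]],-1)
m=((im[...,0]-im[...,2]>35)&(abs(b[...,0])<.133)&(b[...,1]<-.187)&(b[...,1]>-.313)&(b[...,2]>.012)).astype(np.uint8)
n,l,st,ce=cv2.connectedComponentsWithStats(m)
for i in range(1,n):
    if st[i,4]>8:
        q=b[l==i];print(ce[i].round(),st[i,4],"min",q.min(0).round(3),"max",q.max(0).round(3))
z=W[...,2]
for nm,(u,v) in dict(handle=(226,164),jar=(258,271)).items():
    for f in ("top0.npz","top9.npz"):
        w=cloud(np.load(f))[v-25:v+25,u-25:u+25].reshape(-1,3);t=w[(w[:,2]>.112)&(w[:,2]<.13)];print(nm,t.mean(0).round(4),len(t))
for f in ("top0.npz","top9.npz"):
    i=np.load(f)["image"].astype(int);mm=(i[...,2]-i[...,0]>60);print("blue",np.argwhere(mm).mean(0),mm.sum())
E
```

```text
time_s: 11.48
tcp_pos: [0.3488, -0.4111, 0.2081]
eef_rot: [0.757, 0.653, -0.0, 0.0]
ft_force: [0.3, -0.3, 0.2]
grip_width: 0.0198
t 11.4833 board xyz [-0.1316 -0.4366  0.2081] F [ 0.3 -0.3  0.2] w 0.01983756801196924
[355. 210.] 190 min [ 0.037 -0.22   0.028] max [ 0.074 -0.195  0.045]
[348. 232.] 142 min [-0.014 -0.21   0.029] max [ 0.029 -0.193  0.036]
[348. 259.] 168 min [-0.068 -0.218  0.033] max [-0.034 -0.197  0.047]
handle [0.6498 0.0663 0.1211] 81
handle [0.6499 0.0664 0.1211] 80
jar [ 0.4385 -0.0024  0.1175] 221
jar [ 0.4384 -0.0023  0.1175] 220
blue [140.59722222 301.70833333] 360
blue [140.5718232  301.72099448] 362
```

View pics/top9.png

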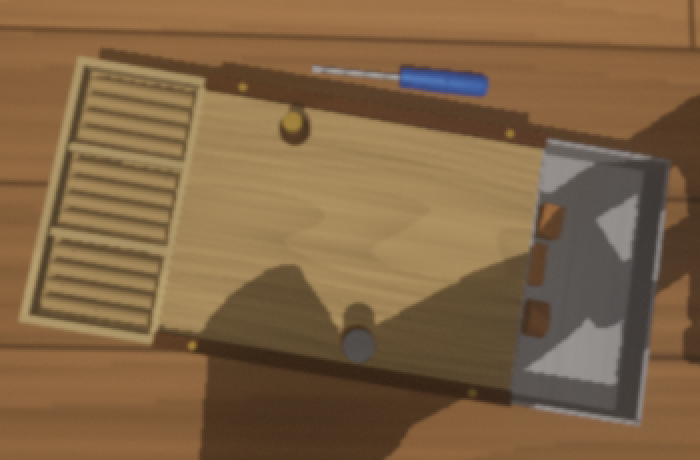

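```bash
python3 - <<'E'
from h import *
from plant import manip,read_camera
for _ in range(8): c=read_camera("top")
d=abs(c["image"][195:280,330:390].astype(int)-np.load("top9.npz")["image"][195:280,330:390]).max();print("imgdiff",d, where()[0]["joint_velocities"])
E
```

```text
t 11.9333 board xyz [-0.1284 -0.4337  0.2079] F [-0.2 -0.   0.3] w 0.02014383900889042
imgdiff 44 [-0.00323925  0.00038774  0.00045736 -0.00149434  0.00015699 -0.00231133]
```

```bash
python3 - <<'E'
from h import *
from plant import manip,read_camera
A=[]
for k in range(2):
    c=read_camera("top");W=cloud(c);im=c["image"].astype(int);b=np.stack([(W[...,:2]-C)@EX,(W[...,:2]-C)@EY,W[...,2]],-1)
    m=((im[...,0]-im[...,2]>35)&(abs(b[...,0])<.133)&(b[...,1]<-.187)&(b[...,1]>-.313)&(b[...,2]>.012)).astype(np.uint8)
    n,l,st,ce=cv2.connectedComponentsWithStats(m)
    print([(ce[i].round(1),st[i,4],b[l==i].max(0).round(3)) for i in range(1,n) if st[i,4]>8]);A.append(im[195:280,330:390])
print(abs(A[0]-A[1]).max())
E
```

```text
[(array([354.7, 210.1]), np.int32(190), array([ 0.074, -0.195,  0.044])), (array([348.1, 231.7]), np.int32(141), array([ 0.029, -0.193,  0.036])), (array([348.1, 259.3]), np.int32(164), array([-0.034, -0.196,  0.047]))]
[(array([354.8, 210.2]), np.int32(189), array([ 0.074, -0.195,  0.044])), (array([348.1, 231.7]), np.int32(142), array([ 0.028, -0.193,  0.036])), (array([348.1, 259.3]), np.int32(162), array([-0.034, -0.197,  0.047]))]
16
```

The pieces are at rest (the earlier image change was only the arm's shadow), so I hand the job in.

```bash
python3 -c "
from plant import manip
print(manip.finish_job())"
```

```text
the job is handed in; nothing more can be done
None
```

I pushed the strip, the slice and the block, in that order, one at a time over the board's open end into the scrap tray. The fingertips were partly closed, and the job was handed in at about 12 s. No verdict was reported.

**Offcuts:** my last checks showed all three inside the tray against its board-side wall, tops at 36–47 mm (rim at 62 mm), and still between successive pictures. They stand on edge or lean there rather than lying flat. The wall hides part of each, so I inferred their centres rather than measuring them directly.

**Bystanders:** the jar and the handle measured within 0.3 mm of their starting positions, and the screwdriver had not moved in the image.

**Robot:** the arm was clear of everything.

**Disagreements:** one picture comparison showed a difference over the tray. I put this down to the arm's shadow, since the measured piece positions had not changed. While descending behind the strip, the arm also ended about 6 mm off along the board, and this had no effect.

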